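Feed the flat block through the chute flap

ROBOT

A 6-joint arm with a two-finger parallel gripper is mounted at the origin on a cart in front of the work surface, level with it; the furniture and walls round the work are solid. World frame = base frame: x ahead of the robot, y to its left, z up, the work surface at z = 0. Lengths are in mm, angles in rad, forces in N, time in s.
With the tool pointing down it reaches from about 375 to 825 mm from the base axis. Payload 5.5 kg.
Tool frame: the origin (TCP) lies midway between the tips of the shut fingers; the grasp point (between the pads) lies 19 mm behind it; z points along the fingers, y is the direction in which the jaws open and shut (so a half turn about z gives the same grasp; the last joint's range is limited). The gripper opens to 85 mm and grips with 20 to 120 N. Pads are 22 mm wide; open, the fingers measure 114 mm over their backs; the gripper's body (76 mm by 85 mm) begins 54 mm behind the grasp point. The pads swing forward as they close: fully open they stand 13 mm farther back than shut.
Start: joints at [1.2, 0.314, -0.047, 1.21, 0, 1.571], TCP at [217.413, 559.219, 231.299] pointing down, gripper open.
Joint ranges: [-2.67, 2.67], [-0.69, 1.73], [-1.03, 1.25], [-2.08, 2.16], [-1.42, 1.45], [-3.14, 3.14]. Speed limits (rad/s): [2.39, 2.39, 3.01, 3.14, 3.14, 3.14].

INTERFACE

Orientations are given as a unit quaternion [x, y, z, w].
In Python, from plant import monitor, cams, job gives the robot as it stands.
- The arm moves only by the shell command python3 -m pendant 'ROWS' [FORCE]. ROWS is JSON, a list of rows, each an object with "jaw": the closure in counts, from 0 (fully open) to 255 (shut); "xyz": the shift along the tool's x, y, z in units of 30 mm (1.0 is 30 mm), a list of three; "roll": the turn about the tool's z in units of 8 degrees (1.0 is 8 degrees). In form: [{"jaw": jaw, "xyz": [dx, dy, dz], "roll": roll}, ...]. A call has 1 to 12 rows; each row is the pose to reach, as a shift and turn from the pose commanded when the call began, along the tool's axes at that moment; what a row does not reach only later rows make up. A row lasts 1/8 s, in which the tool goes at most 62.5 mm and 10.7 degrees, less where a joint would pass 70% of its speed; a pose out of reach is approached as far as the arm can. A call with a gripper value outside its range is refused whole. The fingers move at their own pace and stop on an object; FORCE is the grip in N (left out, the last holds). Time passes only in rows, so rows that repeat a pose let the fingers close. It gives the time, the measured TCP pose, the force and the opening at its end, in the units of the state.
- monitor.state(): the state, without advancing time (a new reading comes with each control period).
- cams.read_camera(name): name is "scene" or "top" or "wrist"; returns a dict with "img" (400x640x3 uint8, red, green, blue), "z_map" (400x640 float32, mm along the optical axis (not along the pixel's ray), 0 where there is no reading), "fx", "fy", "cx", "cy" (pixels), "distortion" ([k1, k2, p1, p2, k3] as OpenCV has them; the pictures are not rectified), "xyz" and "attitude" of the camera in the world; the wrist camera has in their place "T_tool_cam" (4x4, takes a point from camera to tool coordinates, whose origin is the TCP and whose axes are the flange's). Camera axes: x right, y up, looking along -z (the intrinsics and any distortion apply to the point x, -y, -z); pixel columns grow to the right and rows downward; lengths in mm; the calibration is good to about 2 mm. A picture is of the moment at which its call begins: read the wrist's pose just before it.
- job.job_done(): hands the job in, once; it reports no verdict.
The state is a dict: "time_s": time; "joints": joint angles; "dq": joint speeds; "joint_efforts": joint torques, N m; "ee_pos": TCP position; "tool_rot": TCP orientation; "ft_force": force on the tool from outside, world axes, zero at the start; "ft_torque": the same for the moment, N m; "finger_gap": finger opening in mm.
Only numpy, scipy, OpenCV 4.12 (cv2) and the standard library are available. Lean on these libraries where they do the work, as an engineer would, in place of code of your own. Each camera call takes 0.05 s, during which the arm holds its last target.

TASK

Push the flat rectangular block with the fingertips, never lifting it, along the feed deck to the lane and then on through the hanging flap until it drops into the catch tray behind. Draw the fingers back so that the flap swings fully shut. Leave the cube on the deck and the two tubs beside the tray where they are.

Things in the scene. Friction and masses are not known exactly. Their poses are not given: they have to be found in the camera images.
- chute: Feed chute, fixed on the bench. Origin on the bench top under the flap; x is the feed direction (away from the robot, through the flap), y left, z up. Its black deck is flat, 60 mm above the bench, from x = -142 to +8 mm and y = -190 to +190 mm. A part tips off its far edge and drops into the tray once its centre of mass is past x = +8 mm.
- lane_mouth (a point): On the deck in the middle of the lane's entry, at chute x = -44 mm, y = 0. From here to the flap the lane lies between two aluminium guides 10 mm high, 46 mm apart (y = -23 to +23 mm). Flared wings, also 10 mm high, lead in from chute x = -57 mm, where they are 69 mm apart.
- axle (a point): Middle of the flap's axle, at chute x = 0, 44 mm above the deck. Two cheeks, 62 mm apart, chute x = -11 to +9 mm, rise 52 mm above the deck and carry it (the chute's highest point, 112 mm above the bench). Vertical fingers cannot pass the axle, and need not.
- tray (a point): Centre of the catch tray's inner floor, 6 mm above the bench, at chute x = +54 mm, y = 0. Open-topped grey tray just beyond the flap, inside 92 mm along x and 130 mm along y, rim 50 mm above the bench.
- flap (a joint): Swing flap of steel, 56 mm wide, 3 mm thick, 40 g, hung from the axle so that it closes the lane down to 4.5 mm above the deck. 0 = hanging shut; grows (rad) as its lower edge is pushed forward and up, to 1.5; it does not open towards the robot. A push on it of under 1 N opens it; it falls shut by gravity when nothing holds it.
- flat_block: Flat rectangular aluminium setting block, two dark holes in its top, 50 x 32 x 22 mm high, 0.14 to 0.28 kg, loose. It starts on the deck left or right of the lane, its long side roughly along the feed direction, and goes through the flap lengthwise. Origin at the centre of its underside; y along its 50 mm length, x along its 32 mm width, z up.
- cube_block: Light grey cube with one hole in its top, 32 mm, loose, on the deck on the other side of the lane. Origin at the centre of its underside. To be left alone.
- tub_wide: Wide round tub with a yellow lid, 72 mm diameter, 45 mm high, loose on the bench to the left or right of the catch tray. Origin at the centre of its underside. To be left alone.
- tub_small: Small round tub with a red lid, 55 mm diameter, 36 mm high, loose on the bench on the other side of the catch tray. Origin at the centre of its underside. To be left alone.
Things that resemble listed ones, but are neither listed nor needed, are in the scene too. Of the things shaped like the flat_block, the aluminium one is meant.

How it is judged:
By the outcome, as a careful person would: the job done as asked, in the order asked, and still so for the second after the job is handed in, with the robot touching nothing.
It also fails if it takes over 48 s, if anything falls off the work surface, if the arm or the gripper's body presses on something with over 40 N, if the wrist force passes 120 N, or if a joint passes its speed limit or range.

## Working session

There is one attempt and no reset: what is moved stays moved. The work goes in short steps, Python scripts to look and compute and a shell command to move; the robot and the scene stay as the last step left them, time stands still between calls to the robot, and variables do not carry over. Pictures are saved under pics/ and viewed, and the job is handed in when it is done.

```bash
mkdir -p pics; ls; cat > h.py <<'E'
import numpy as np, cv2
from scipy.spatial.transform import Rotation as R
from plant import monitor, cams, job
def grab(name,fn):
    s=monitor.state(); c=cams.read_camera(name)
    cv2.imwrite('pics/'+fn+'.png',c['img'][:,:,::-1]); np.save('pics/'+fn+'.npy',{'c':c,'s':s},allow_pickle=True); return c,s
def load(fn):
    d=np.load('pics/'+fn+'.npy',allow_pickle=True).item(); return d['c'],d['s']
def pose(c,s):
    if 'T_tool_cam' in c:
        T=np.eye(4);T[:3,:3]=R.from_quat(s['tool_rot']).as_matrix();T[:3,3]=s['ee_pos'];T=T@np.array(c['T_tool_cam']);return T[:3,:3],T[:3,3]
    a=np.array(c['attitude'],float); 
    Rm=a if a.shape==(3,3) else R.from_quat(a).as_matrix()
    return Rm,np.array(c['xyz'],float)
def rays(c,uv):
    K=np.array([[c['fx'],0,c['cx']],[0,c['fy'],c['cy']],[0,0,1]]);
    n=cv2.undistortPoints(np.array(uv,float).reshape(-1,1,2),K,np.array(c['distortion'],float)).reshape(-1,2)
    return np.c_[n[:,0],-n[:,1],-np.ones(len(n))]
def atz(c,s,uv,z):
    Rm,p=pose(c,s); d=rays(c,uv)@Rm.T; return p+d*((z-p[2])/d[:,2])[:,None]
def bydepth(c,s,uv):
    Rm,p=pose(c,s); uv=np.array(uv); zz=c['z_map'][uv[:,1].astype(int),uv[:,0].astype(int)]
    return (rays(c,uv)*zz[:,None])@Rm.T+p
def cloud(c,s):
    v,u=np.nonzero(c['z_map']>0); uv=np.c_[u,v]; return uv,bydepth(c,s,uv)
def proj(c,s,P):
    Rm,p=pose(c,s); q=(np.atleast_2d(P)-p)@Rm; q=q*[1,-1,-1]
    K=np.array([[c['fx'],0,c['cx']],[0,c['fy'],c['cy']],[0,0,1]])
    return cv2.projectPoints(q.reshape(-1,1,3),np.zeros(3),np.zeros(3),K,np.array(c['distortion'],float))[0].reshape(-1,2)
E
python3 - <<'E'
from h import *
for n in ['top','scene']:
    c,s=grab(n,n+'0'); print(n,{k:c[k] for k in c if k not in('img','z_map')})
print(monitor.state())
E
```

```text
pics
top {'fx': 430.6259603762658, 'fy': 430.6259603762658, 'cx': 315.0344456247001, 'cy': 198.79614746655173, 'distortion': array([-0.03673674,  0.        ,  0.        ,  0.        ,  0.        ]), 'xyz': array([ 461.02343442,  -41.81002044, 1093.76839557]), 'attitude': array([-0.02160729,  0.03098495,  0.71204551, -0.70111643])}
scene {'fx': 479.8320826934798, 'fy': 479.8320826934798, 'cx': 317.0042975523854, 'cy': 195.50918396536372, 'distortion': array([-0.06110806,  0.        ,  0.        ,  0.        ,  0.        ]), 'xyz': array([-249.9788985 , -673.87751884,  987.65657312]), 'attitude': array([ 0.36771604, -0.17929662, -0.40154791,  0.81938814])}
{'time_s': 0.1, 'joints': array([ 1.20002140e+00,  3.14177407e-01, -4.79548377e-02,  1.21020540e+00,
        4.00427188e-05,  1.57082865e+00]), 'dq': array([-0.00048387, -0.0012519 ,  0.00363743, -0.00115869,  0.00121104,
        0.00054928]), 'joint_efforts': array([-1.63378267e-03, -5.40768886e+01,  3.40540981e+01,  1.11766436e-02,
       -1.71764118e-04,  7.28740076e-06]), 'ee_pos': array([217.20507753, 558.75635573, 230.51816655]), 'tool_rot': array([ 1.84343217e-01,  9.82861630e-01, -7.53766728e-04, -1.61719826e-04]), 'ft_force': array([-0.0088396 , -0.0023863 , -0.90294527]), 'ft_torque': array([-0.00157158,  0.00528115,  0.00984158]), 'finger_gap': 85.35146951203362}
```

View pics/top0.png

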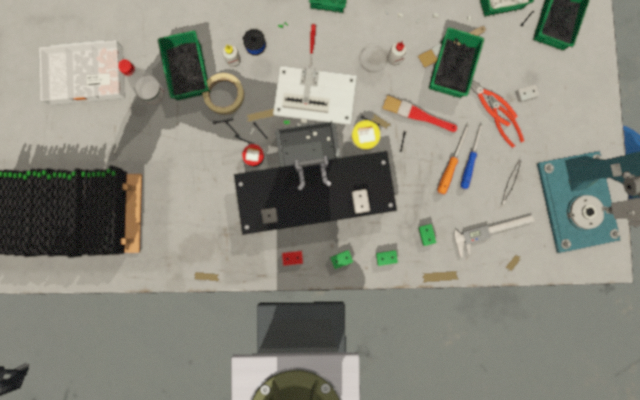

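View pics/scene0.png

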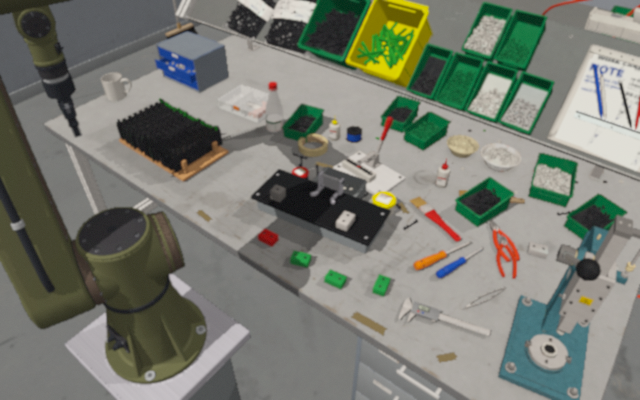

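Top view: the black deck has corners near (235,175), (388,153), (396,210), (243,233). The flap and cheeks are near (313,172). The flat block (two holes) is at (361,201), right of the lane, and the cube is at (269,215). The yellow tub is at (366,135) and the red one at (253,155).

```bash
python3 - <<'E'
from h import *
c,s=load('top0')
uv,P=cloud(c,s)
img=c['img'].astype(int)
col=img[uv[:,1],uv[:,0]]
m=(abs(P[:,2]-60)<8)&(col.max(1)<60)&(uv[:,0]>228)&(uv[:,0]<402)&(uv[:,1]>145)&(uv[:,1]<240)
print(m.sum(),np.median(P[m,2]))
q=P[m]; r=cv2.minAreaRect(q[:,:2].astype(np.float32)); print(r); print(cv2.boxPoints(r))
# corners by pixel at z=60
mask=np.zeros((400,640),np.uint8); mask[uv[m][:,1],uv[m][:,0]]=255
for n,(u0,u1,v0,v1) in dict(block=(345,378,185,217),cube=(258,280,203,226),tubY=(345,388,115,155),tubR=(238,270,140,172)).items():
    k=(uv[:,0]>=u0)&(uv[:,0]<u1)&(uv[:,1]>=v0)&(uv[:,1]<v1)
    print(n,np.percentile(P[k,2],[5,50,80,95,99]).round(1))
    th={'block':74,'cube':84,'tubY':38,'tubR':29}[n]
    t=k&(P[:,2]>th)&(P[:,2]<th+20)
    print(t.sum(),P[t].mean(0).round(1)); rr=cv2.minAreaRect(P[t,:2].astype(np.float32)); print(rr, cv2.boxPoints(rr).round(1).tolist())
big=cv2.resize(c['img'][110:245,225:405,::-1],None,fx=4.4,fy=4.4,interpolation=cv2.INTER_CUBIC); cv2.imwrite('pics/topbig.png',big)
E
```

```text
8015 58.75826711070613
((554.8582763671875, -56.41864013671875), (148.54177856445312, 373.524658203125), 8.119036674499512)
[[ 454.95535  117.98244]
 [ 507.70828 -251.7983 ]
 [ 654.7612  -230.81972]
 [ 602.0083   138.96101]]
block [55.1 59.6 79.5 82.2 84. ]
291 [ 530.8 -164.5   80.7]
((530.8925170898438, -164.7073974609375), (49.8752555847168, 32.035518646240234), 8.275482177734375) [[503.8999938964844, -152.39999389648438], [508.5, -184.10000610351562], [557.9000244140625, -177.0], [553.2999877929688, -145.3000030517578]]
cube [56.2 60.7 90.9 92.7 93.8]
194 [499.4  51.2  90.8]
((499.5491943359375, 51.42906188964844), (31.915815353393555, 32.06883239746094), 6.497914791107178) [[481.8999938964844, 65.5999984741211], [485.5, 33.70000076293945], [517.2000122070312, 37.29999923706055], [513.5999755859375, 69.19999694824219]]
tubY [-3.9  2.9 44.1 48.1 59.7]
662 [ 696.3 -185.2   44.4]
((684.9859619140625, -187.66952514648438), (100.70138549804688, 69.5112533569336), 15.0062255859375) [[627.4000244140625, -167.10000610351562], [645.4000244140625, -234.3000030517578], [742.5999755859375, -208.1999969482422], [724.5999755859375, -141.10000610351562]]
tubR [-4.1  1.4 35.1 54.2 59.5]
371 [654.2  96.7  34.6]
((654.6594848632812, 97.46696472167969), (53.681156158447266, 52.354400634765625), 82.25759887695312) [[625.0999755859375, 74.4000015258789], [677.0, 67.30000305175781], [684.2000122070312, 120.5], [632.2999877929688, 127.5999984741211]]
```

View pics/topbig.png

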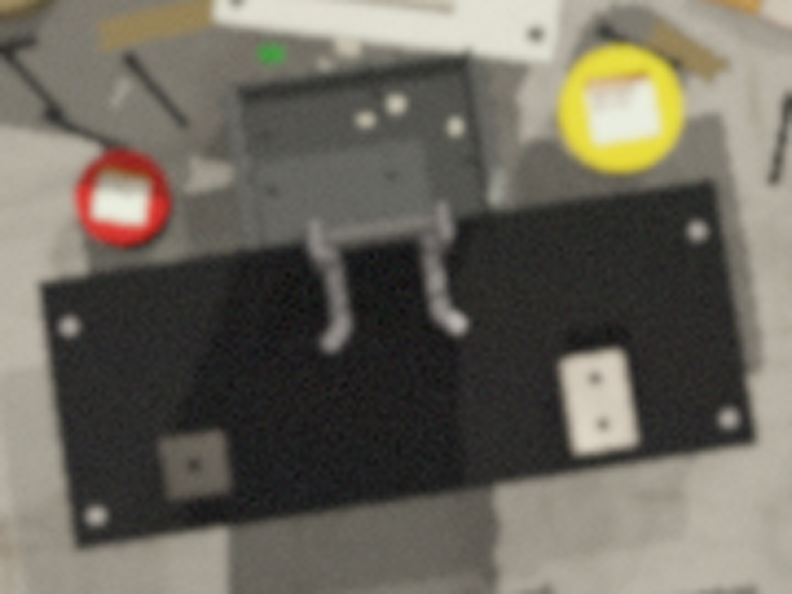

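```bash
cat >> h.py <<'E'
TH=np.radians(8.12); CX=np.array([np.cos(TH),np.sin(TH)]); CY=np.array([-CX[1],CX[0]])
O=np.array([554.86,-56.42])+67*CX
def c2w(x,y): return O+x*CX+y*CY
def w2c(p): d=np.asarray(p)[...,:2]-O; return np.stack([d@CX,d@CY],-1)
def plan(x,y,z,ax):  # ax: 'x' or 'y' chute axis for tool y
    s=monitor.state(); M=R.from_quat(s['tool_rot']).as_matrix()
    print('now chute',w2c(s['ee_pos']).round(1),'z',s['ee_pos'][2].round(1),'t',s['time_s'],'gap',round(s['finger_gap'],1),'F',s['ft_force'].round(1))
    d=np.r_[c2w(x,y),z]-s['ee_pos']; print('shift units',(M.T@d/30).round(3))
    ty=M[:2,1]; a=np.degrees(np.arctan2(ty[1],ty[0])); tgt=np.degrees(TH)+(90 if ax=='y' else 0)
    da=(tgt-a+90)%180-90  # world ccw
    print('roll units options',round(-da/8,3),round((-da+180)/8,3),round((-da-180)/8,3),'j6',s['joints'][5].round(2)); print('tool x in chute',(CX@M[:2,0]).round(2),(CY@M[:2,0]).round(2),'tool y',(CX@M[:2,1]).round(2),(CY@M[:2,1]).round(2))
E
python3 - <<'E'
from h import *
print(O); plan(-106,-150,180,'x'); print(w2c([[530.9,-164.7],[499.5,51.4],[696,-186],[654.5,97.5]]))
E
```

```text
[621.18828571 -46.95646394]
now chute [-314.4  656.7] z 230.5 t 0.1 gap 85.4 F [-0.  -0.  -0.9]
shift units [-19.24  -20.026   1.714]
roll units options 7.579 30.079 -14.921 j6 1.57
tool x in chute -0.87 0.49 tool y 0.49 0.87
[[-106.01399119 -103.81015601]
 [-106.57575283  114.5584645 ]
 [  54.42222751 -148.21645882]
 [  53.38175907  138.30302991]]
```

```bash
python3 -m pendant '[{"jaw":190,"xyz":[-9.6,-10,0.5],"roll":3.8},{"jaw":190,"xyz":[-19.24,-20.03,0.5],"roll":7.58},{"jaw":190,"xyz":[-19.24,-20.03,0.5],"roll":7.58},{"jaw":190,"xyz":[-19.24,-20.03,0.5],"roll":7.58},{"jaw":190,"xyz":[-19.24,-20.03,0.5],"roll":7.58},{"jaw":190,"xyz":[-19.24,-20.03,0.5],"roll":7.58},{"jaw":190,"xyz":[-19.24,-20.03,0.5],"roll":7.58},{"jaw":190,"xyz":[-19.24,-20.03,0.5],"roll":7.58},{"jaw":190,"xyz":[-19.24,-20.03,0.5],"roll":7.58},{"jaw":190,"xyz":[-19.24,-20.03,0.5],"roll":7.58},{"jaw":190,"xyz":[-19.24,-20.03,0.5],"roll":7.58},{"jaw":190,"xyz":[-19.24,-20.03,0.5],"roll":7.58}]' 20
python3 - <<'E'
from h import *
plan(-106,-150,68,'x'); grab('wrist','w1')
E
```

```text
time_s: 1.6
ee_pos: [505.9, -135.1, 217.4]
tool_rot: [0.655, 0.755, 0.0, -0.0]
ft_force: [0.8, 1.6, -0.8]
finger_gap: 22.0
now chute [-126.6  -71. ] z 217.4 t 1.6 gap 22.0 F [ 0.8  1.6 -0.8]
shift units [-2.635  0.688  4.98 ]
roll units options -0.004 22.496 -22.504 j6 1.17
tool x in chute 0.0 1.0 tool y 1.0 -0.0
```

View pics/w1.png

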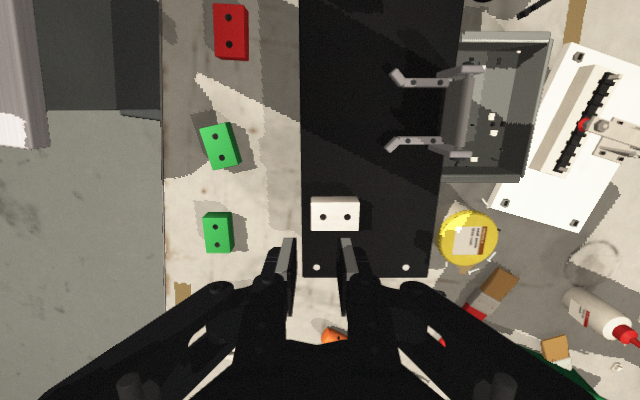

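```bash
python3 - <<'E'
from h import *
plan(-106,-150,180,'x')
c,s=load('w1')
for x,y in [(8,190),(8,-190),(-142,190),(-142,-190),(-44,0)]:
    print(x,y,proj(c,s,np.r_[c2w(x,y),60]).round(0))
k=cloud(c,s); uv,P=k
w=w2c(P)
t=(abs(P[:,2]-82)<6)&(abs(w[:,0]+106)<35)&(abs(w[:,1]+104)<30)
rr=cv2.minAreaRect(P[t,:2].astype(np.float32)); print(t.sum(),rr,w2c(rr[0]),P[t].mean(0))
t=(abs(P[:,2]-60)<6); print('deck z',np.median(P[t,2]))
E
```

```text
now chute [-124.9  -77.9] z 217.1 t 1.65 gap 21.7 F [ 4.2 -6.4  0.2]
shift units [-2.392  0.64   1.249]
roll units options -0.036 22.464 -22.536 j6 1.17
tool x in chute 0.01 1.0 tool y 1.0 -0.01
8 190 [[ 483. -134.]]
8 -190 [[429. 278.]]
-142 190 [[ 297. -135.]]
-142 -190 [[303. 278.]]
-44 0 [[399. 111.]]
1461 ((529.5662231445312, -164.23602294921875), (49.62952423095703, 31.9991512298584), 7.907883644104004) [-107.26886087 -103.16243888] [ 529.15513136 -163.43890851   81.2941329 ]
deck z 59.34156879140778
```

```bash
python3 -m pendant '[{"jaw":190,"xyz":[0,0,0],"roll":0},{"jaw":190,"xyz":[0,0,0],"roll":0},{"jaw":190,"xyz":[0,0,0],"roll":0}]'
python3 - <<'E'
from h import *
plan(-107,-150,68,'x')
E
```

```text
time_s: 2.02
ee_pos: [505.2, -131.8, 217.8]
tool_rot: [0.655, 0.756, 0.0, -0.0]
ft_force: [-0.2, 0.6, 0.1]
finger_gap: 21.8
now chute [-126.8  -67.6] z 217.8 t 2.025 gap 21.8 F [-0.2  0.6  0.1]
shift units [-2.75   0.655  4.992]
roll units options 0.013 22.513 -22.487 j6 1.17
tool x in chute -0.0 1.0 tool y 1.0 0.0
```

```bash
python3 -m pendant '[{"jaw":190,"xyz":[-1.4,0.33,0],"roll":0},{"jaw":190,"xyz":[-2.75,0.65,0],"roll":0},{"jaw":190,"xyz":[-2.75,0.65,0],"roll":0},{"jaw":190,"xyz":[-2.75,0.65,1.2],"roll":0},{"jaw":190,"xyz":[-2.75,0.65,2.4],"roll":0},{"jaw":190,"xyz":[-2.75,0.65,3.4],"roll":0},{"jaw":190,"xyz":[-2.75,0.65,4.2],"roll":0},{"jaw":190,"xyz":[-2.75,0.65,4.8],"roll":0},{"jaw":190,"xyz":[-2.75,0.65,4.95],"roll":0},{"jaw":190,"xyz":[-2.75,0.65,4.95],"roll":0}]'
python3 - <<'E'
from h import *
plan(-107,-11-16,68,'x'); grab('wrist','w2')
E
```

```text
time_s: 3.28
ee_pos: [536.6, -211.0, 69.6]
tool_rot: [0.655, 0.756, 0.0, -0.0]
ft_force: [-0.5, -0.2, 1.1]
finger_gap: 21.4
now chute [-107.  -150.5] z 69.6 t 3.275 gap 21.4 F [-0.5 -0.2  1.1]
shift units [4.116e+00 3.000e-03 5.400e-02]
roll units options 0.008 22.508 -22.492 j6 1.05
tool x in chute -0.0 1.0 tool y 1.0 0.0
```

View pics/w2.png

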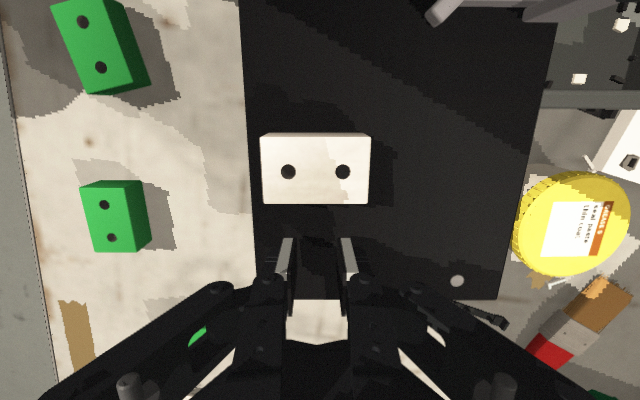

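The block (260-370, 135-203) lies squarely in front of both fingertips, with the finger gap centred on it. Now I push it sideways.

```bash
python3 -m pendant '[{"jaw":190,"xyz":[0.3,0,0.03],"roll":0},{"jaw":190,"xyz":[0.6,0,0.03],"roll":0},{"jaw":190,"xyz":[0.85,0,0.03],"roll":0},{"jaw":190,"xyz":[1.1,0,0.03],"roll":0},{"jaw":190,"xyz":[1.4,0,0.03],"roll":0},{"jaw":190,"xyz":[1.7,0,0.03],"roll":0},{"jaw":190,"xyz":[2.0,0,0.03],"roll":0},{"jaw":190,"xyz":[2.3,0,0.03],"roll":0},{"jaw":190,"xyz":[2.6,0,0.03],"roll":0},{"jaw":190,"xyz":[2.8,0,0.03],"roll":0},{"jaw":190,"xyz":[2.9,0,0.03],"roll":0},{"jaw":190,"xyz":[2.9,0,0.03],"roll":0}]'
cat >> h.py <<'E'
def block(fn,cam='wrist',cen=None):
    c,s=grab(cam,fn); uv,P=cloud(c,s); w=w2c(P); col=c['img'][uv[:,1],uv[:,0]].astype(int)
    t=(abs(P[:,2]-82)<7)&(w[:,0]>-142)&(w[:,0]<-10)&(w[:,1]>-150)&(w[:,1]<60)&(col.min(1)>110)
    m=np.zeros((400,640),np.uint8); m[uv[t][:,1],uv[t][:,0]]=1
    n,l,st,_=cv2.connectedComponentsWithStats(m); 
    if n<2: print('none'); return
    i=1+np.argmax(st[1:,4]); q=P[t][l[uv[t][:,1],uv[t][:,0]]==i]
    rr=cv2.minAreaRect(w2c(q).astype(np.float32)); print('block chute',rr,len(q),'z',q[:,2].mean().round(1), 'px',st[i])
E
python3 - <<'E'
from h import *
plan(-107,-11-16,68,'x'); block('w3')
E
```

```text
time_s: 4.82
ee_pos: [523.9, -125.2, 68.0]
tool_rot: [0.655, 0.756, 0.0, -0.001]
ft_force: [-0.8, -0.3, -0.4]
finger_gap: 21.8
now chute [-107.3  -63.7] z 68.0 t 4.825 gap 21.8 F [-0.8 -0.3 -0.4]
shift units [1.223 0.011 0.003]
roll units options 0.002 22.502 -22.498 j6 1.19
tool x in chute -0.0 1.0 tool y 1.0 0.0
block chute ((-107.63721466064453, -37.97044372558594), (32.99868392944336, 50.161773681640625), 89.85476684570312) 6527 z 81.4 px [ 262  180  108   75 6527]
```

View pics/w3.png

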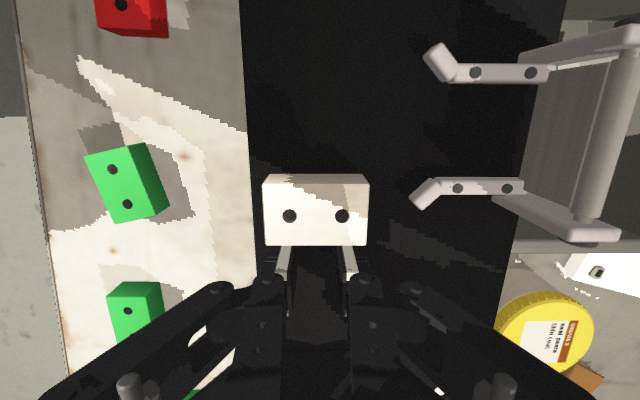

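```bash
python3 - <<'E'
from h import *
c,s=load('w3')
for x in (-57,-44,-15):
  for y in (-34.5,-23,23,34.5): print(x,y,proj(c,s,np.r_[c2w(x,y),70]).round(0), end=' ')
uv,P=cloud(c,s); w=w2c(P)
for x in (-20,-30,-40):
  t=(abs(w[:,0]-x)<2)&(abs(P[:,2]-70)<4)&(abs(w[:,1])<45); y=w[t,1]; print(x,[ (a.min().round(1),a.max().round(1)) for a in (y[y<0],y[y>0])])
E
```

```text
-57 -34.5 [[415. 202.]] -57 -23 [[417. 180.]] -57 23 [[428.  80.]] -57 34.5 [[431.  52.]] -44 -34.5 [[440. 202.]] -44 -23 [[443. 180.]] -44 23 [[456.  81.]] -44 34.5 [[460.  53.]] -15 -34.5 [[497. 202.]] -15 -23 [[501. 180.]] -15 23 [[520.  81.]] -15 34.5 [[525.  53.]] -20 [(np.float64(-30.9), np.float64(-23.1)), (np.float64(22.7), np.float64(30.3))]
-30 [(np.float64(-30.9), np.float64(-23.0)), (np.float64(22.7), np.float64(30.1))]
-40 [(np.float64(-31.0), np.float64(-23.2)), (np.float64(22.8), np.float64(30.5))]
```

The measured guides (-23.1 and +22.7) confirm the chute frame. I'll push the last 37 mm, then draw back and lift.

```bash
python3 -m pendant '[{"jaw":190,"xyz":[0.25,0,0],"roll":0},{"jaw":190,"xyz":[0.5,0,0],"roll":0},{"jaw":190,"xyz":[0.75,0,0],"roll":0},{"jaw":190,"xyz":[1.0,0,0],"roll":0},{"jaw":190,"xyz":[1.15,0,0],"roll":0},{"jaw":190,"xyz":[1.24,0,0],"roll":0},{"jaw":190,"xyz":[1.24,0,0],"roll":0},{"jaw":190,"xyz":[1.0,0,0],"roll":0},{"jaw":190,"xyz":[0.5,0,0],"roll":0},{"jaw":190,"xyz":[0.3,0,-1.5],"roll":0},{"jaw":190,"xyz":[0.3,0,-2.5],"roll":0},{"jaw":190,"xyz":[0.3,0,-2.5],"roll":0}]'
python3 - <<'E'
from h import *
block('w4'); plan(-160,0,143,'y')
E
```

```text
time_s: 6.38
ee_pos: [525.2, -118.6, 145.9]
tool_rot: [0.656, 0.755, 0.001, 0.002]
ft_force: [0.1, 1.3, -0.2]
finger_gap: 21.8
block chute ((-107.2046127319336, -0.8655500411987305), (30.475473403930664, 49.354393005371094), 89.8603744506836) 2981 z 81.4 px [ 277  112   72   45 2981]
now chute [-106.2  -56.8] z 144.2 t 6.425 gap 21.8 F [ 0.6 -0.8 -0.8]
shift units [ 1.89  -1.794  0.035]
roll units options 11.242 33.742 -11.258 j6 1.21
tool x in chute 0.0 1.0 tool y 1.0 -0.0
```

View pics/w4.png

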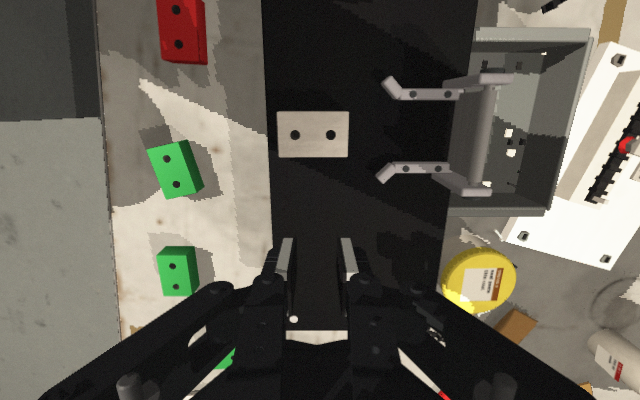

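```bash
python3 - <<'E'
from h import *
c,s=load('w4'); print(np.round(c['T_tool_cam'],2))
E
```

```text
[[-0.0000e+00  9.5000e-01  3.0000e-01  7.5430e+01]
 [ 1.0000e+00  0.0000e+00  0.0000e+00  7.0000e-02]
 [-0.0000e+00  3.0000e-01 -9.5000e-01 -1.4194e+02]
 [ 0.0000e+00  0.0000e+00  0.0000e+00  1.0000e+00]]
```

```bash
python3 -m pendant '[{"jaw":237,"xyz":[0.4,-0.6,0],"roll":1.25},{"jaw":237,"xyz":[0.8,-1.2,0],"roll":2.5},{"jaw":237,"xyz":[1.4,-1.79,0],"roll":3.75},{"jaw":237,"xyz":[1.89,-1.79,0],"roll":5},{"jaw":237,"xyz":[1.89,-1.79,0],"roll":6.25},{"jaw":237,"xyz":[1.89,-1.79,0],"roll":7.5},{"jaw":237,"xyz":[1.89,-1.79,0],"roll":8.75},{"jaw":237,"xyz":[1.89,-1.79,0],"roll":10},{"jaw":237,"xyz":[1.89,-1.79,0],"roll":11.24},{"jaw":237,"xyz":[1.89,-1.79,0],"roll":11.24},{"jaw":237,"xyz":[1.89,-1.79,0],"roll":11.24}]'
python3 - <<'E'
from h import *
block('w5'); plan(-160,-0.5,67,'y')
E
```

```text
time_s: 7.8
ee_pos: [461.4, -68.5, 142.6]
tool_rot: [0.997, 0.073, -0.001, -0.0]
ft_force: [0.9, -0.3, 0.8]
finger_gap: 5.9
block chute ((-107.23970794677734, -0.8290042877197266), (31.66312599182129, 49.668270111083984), 89.72218322753906) 3121 z 81.3 px [ 295  103   47   73 3121]
now chute [-161.1    1.2] z 142.8 t 7.85 gap 5.7 F [ 0.7  0.4 -0.3]
shift units [0.039 0.059 2.526]
roll units options 0.025 22.525 -22.475 j6 2.85
tool x in chute 1.0 0.0 tool y 0.0 -1.0
```

View pics/w5.png

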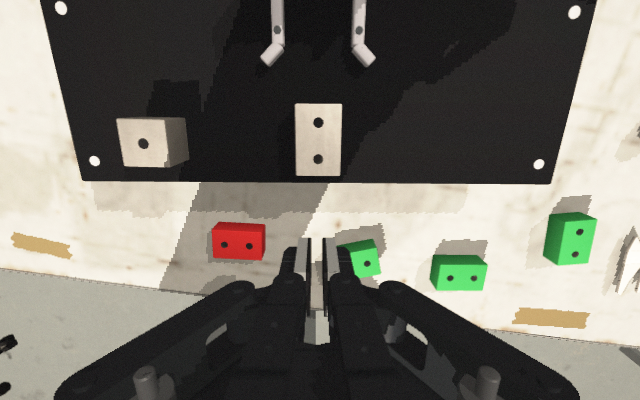

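The block (295-342, 103-176) sits straight in front of the lane, with wing tips at (272,55) and (365,55). The fingers are behind it and centred, so I descend and then push forward.

```bash
python3 -m pendant '[{"jaw":237,"xyz":[0.02,0.06,0.8],"roll":0},{"jaw":237,"xyz":[0.02,0.06,1.6],"roll":0},{"jaw":237,"xyz":[0.02,0.06,2.2],"roll":0},{"jaw":237,"xyz":[0.02,0.06,2.5],"roll":0},{"jaw":237,"xyz":[0.02,0.06,2.5],"roll":0},{"jaw":237,"xyz":[0.02,0.06,2.5],"roll":0}]'
python3 - <<'E'
from h import *
plan(-55-36,-0.5,67,'y')
E
```

```text
time_s: 8.6
ee_pos: [463.2, -70.2, 68.9]
tool_rot: [0.997, 0.072, 0.0, 0.0]
ft_force: [-0.3, -0.1, 0.7]
finger_gap: 5.8
now chute [-159.7   -0.7] z 68.9 t 8.6 gap 5.8 F [-0.3 -0.1  0.7]
shift units [ 2.288e+00 -2.000e-03  6.600e-02]
roll units options 0.012 22.512 -22.488 j6 2.85
tool x in chute 1.0 0.0 tool y 0.0 -1.0
```

```bash
python3 -m pendant '[{"jaw":237,"xyz":[0.2,0,0.05],"roll":0},{"jaw":237,"xyz":[0.4,0,0.05],"roll":0},{"jaw":237,"xyz":[0.6,0,0.05],"roll":0},{"jaw":237,"xyz":[0.85,0,0.05],"roll":0},{"jaw":237,"xyz":[1.1,0,0.05],"roll":0},{"jaw":237,"xyz":[1.35,0,0.05],"roll":0},{"jaw":237,"xyz":[1.6,0,0.05],"roll":0},{"jaw":237,"xyz":[1.85,0,0.05],"roll":0},{"jaw":237,"xyz":[2.1,0,0.05],"roll":0},{"jaw":237,"xyz":[2.25,0,0.05],"roll":0},{"jaw":237,"xyz":[2.3,0,0.05],"roll":0},{"jaw":237,"xyz":[2.3,0,0.05],"roll":0}]'
python3 - <<'E'
from h import *
block('w6'); plan(8-36,-0.5,67,'y')
E
```

```text
time_s: 10.1
ee_pos: [531.1, -60.2, 66.8]
tool_rot: [0.997, 0.071, 0.0, -0.0]
ft_force: [-0.6, -1.4, 0.5]
finger_gap: 5.8
block chute ((-55.34808349609375, -0.6485233306884766), (51.02703857421875, 31.933170318603516), 0.04844452440738678) 6918 z 81.4 px [ 279  142   72  115 6918]
now chute [-91.   -0.4] z 66.8 t 10.15 gap 6.4 F [-0.2 -0.8 -0.4]
shift units [ 2.1    0.006 -0.004]
roll units options 0.009 22.509 -22.491 j6 2.89
tool x in chute 1.0 0.0 tool y 0.0 -1.0
```

View pics/w6.png

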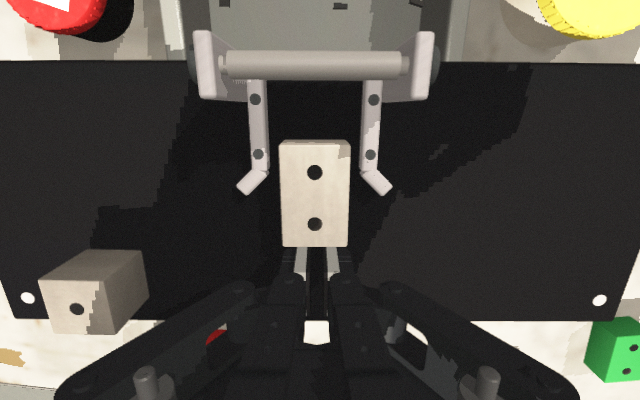

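The block is straight in the lane mouth (279-350, 142-246). I'll go on through the flap.

```bash
python3 -m pendant '[{"jaw":237,"xyz":[0.25,0,0],"roll":0},{"jaw":237,"xyz":[0.5,0,0],"roll":0},{"jaw":237,"xyz":[0.75,0,0],"roll":0},{"jaw":237,"xyz":[1.0,0,0],"roll":0},{"jaw":237,"xyz":[1.25,0,0],"roll":0},{"jaw":237,"xyz":[1.5,0,0],"roll":0},{"jaw":237,"xyz":[1.7,0,0],"roll":0},{"jaw":237,"xyz":[1.85,0,0],"roll":0},{"jaw":237,"xyz":[1.95,0,0],"roll":0},{"jaw":237,"xyz":[1.95,0,0],"roll":0}]'
python3 - <<'E'
from h import *
c,s=grab('wrist','w7'); plan(-22,-0.5,67,'y')
E
```

```text
time_s: 11.4
ee_pos: [589.4, -51.8, 66.7]
tool_rot: [0.997, 0.071, 0.0, -0.0]
ft_force: [-0.1, -1.0, 0.1]
finger_gap: 6.3
now chute [-32.1  -0.3] z 66.8 t 11.45 gap 6.3 F [0.  1.3 1.1]
shift units [ 0.337  0.006 -0.006]
roll units options 0.01 22.51 -22.49 j6 2.91
tool x in chute 1.0 0.0 tool y 0.0 -1.0
```

View pics/w7.png

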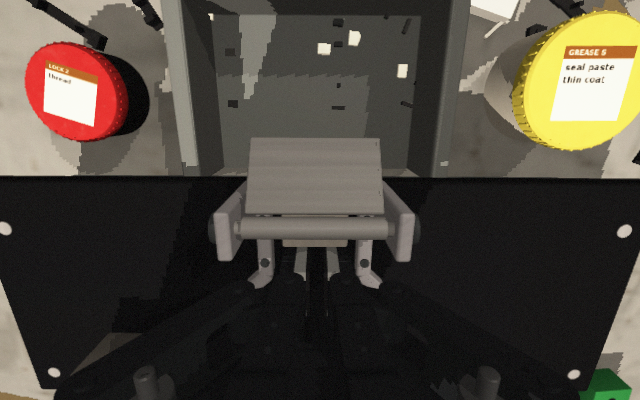

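The flap (247-384, 138-215) is lifted by the block beneath it, whose rear edge shows at row ~243. I'll keep pushing slowly.

```bash
python3 -m pendant '[{"jaw":237,"xyz":[0.1,0,0],"roll":0},{"jaw":237,"xyz":[0.2,0,0],"roll":0},{"jaw":237,"xyz":[0.3,0,0],"roll":0},{"jaw":237,"xyz":[0.4,0,0],"roll":0},{"jaw":237,"xyz":[0.4,0,0],"roll":0},{"jaw":237,"xyz":[0.4,0,0],"roll":0}]'
python3 - <<'E'
from h import *
c,s=grab('wrist','w8'); plan(-100,-0.5,67,'y')
E
```

```text
time_s: 12.2
ee_pos: [597.5, -51.1, 65.8]
tool_rot: [0.997, 0.071, -0.003, 0.001]
ft_force: [-11.0, -2.3, 3.6]
finger_gap: 6.1
now chute [-24.   -0.7] z 65.8 t 12.25 gap 6.1 F [-10.9  -1.4   3.4]
shift units [-2.533 -0.008 -0.024]
roll units options 0.0 22.5 -22.5 j6 2.92
tool x in chute 1.0 0.0 tool y 0.0 -1.0
```

View pics/w8.png

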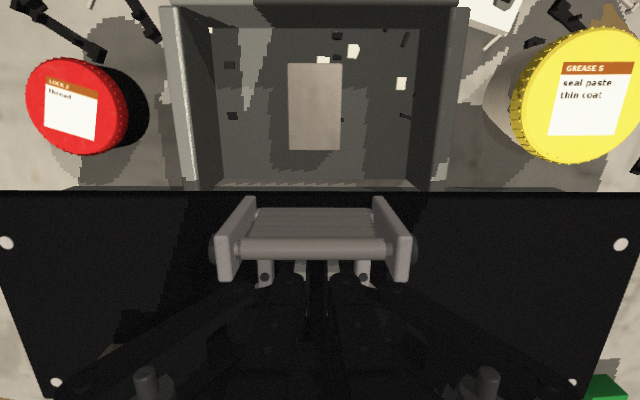

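The block lies in the tray (288-341, 63-150). The gripper now reads -11 N along x, so it is leaning lightly on the axle or cheeks. I'll draw straight back.

```bash
python3 -m pendant '[{"jaw":237,"xyz":[-0.5,0,0],"roll":0},{"jaw":237,"xyz":[-1.3,0,0],"roll":0},{"jaw":237,"xyz":[-2.1,0,0],"roll":0},{"jaw":237,"xyz":[-2.9,0,0],"roll":0},{"jaw":237,"xyz":[-3.3,0,-0.8],"roll":0},{"jaw":237,"xyz":[-3.3,0,-2.5],"roll":0},{"jaw":237,"xyz":[-3.3,0,-4],"roll":0},{"jaw":237,"xyz":[-3.3,0,-4.5],"roll":0},{"jaw":237,"xyz":[-3.3,0,-4.5],"roll":0},{"jaw":237,"xyz":[-3.3,0,-4.5],"roll":0}]'
python3 - <<'E'
from h import *
plan(-100,0,200,'y')
c,s=grab('wrist','w9'); grab('scene','scene9'); c2,s2=grab('top','top9')
uv,P=cloud(c,s); w=w2c(P)
t=(abs(w[:,0])<30)&(abs(w[:,1])<20)&(P[:,2]>62)&(P[:,2]<115)
for lo in range(62,112,6):
    k=t&(P[:,2]>=lo)&(P[:,2]<lo+6); print(lo,k.sum(),w[k,0].min().round(1) if k.any() else '',np.median(w[k,0]).round(1) if k.any() else '', w[k,0].max().round(1) if k.any() else '')
for n,(x,y,z) in dict(cube=(-106.6,114.6,92),Y=(54.4,-148.2,45),Rd=(53.4,138.3,36)).items():
    k=(np.hypot(w[:,0]-x,w[:,1]-y)<50)&(abs(P[:,2]-z)<5); print(n,k.sum(),(w[k].min(0)+w[k].max(0))/2,np.ptp(w[k],0) if k.any() else '')
k=(abs(w[:,0]-54)<42)&(abs(w[:,1])<55)&(P[:,2]>18)&(P[:,2]<45)
print('block',k.sum(),np.median(P[k,2]),cv2.minAreaRect(w[k].astype(np.float32)))
sc=cv2.imread('pics/scene9.png'); cv2.imwrite('pics/scene9b.png',cv2.resize(sc[140:260,230:430],None,fx=4,fy=4,interpolation=cv2.INTER_CUBIC))
E
```

```text
time_s: 13.5
ee_pos: [502.0, -64.1, 200.2]
tool_rot: [0.997, 0.071, -0.001, -0.0]
ft_force: [-0.2, -0.7, -0.2]
finger_gap: 6.0
now chute [-120.4   -0.2] z 200.2 t 13.5 gap 6.0 F [-0.2 -0.7 -0.2]
shift units [ 0.68  -0.005  0.005]
roll units options 0.01 22.51 -22.49 j6 2.87
tool x in chute 1.0 0.0 tool y 0.0 -1.0
62 5 -2.7 -2.5 -2.2
68 55 -2.8 -2.4 -2.2
74 76 -2.7 -2.5 -2.1
80 32 -2.8 -2.5 -2.1
86 0   
92 0   
98 37 -5.6 -5.3 -4.8
104 700 -5.8 -1.5 3.1
110 0   
cube 1303 [-107.66514226  114.72759768] [32.33910234 33.11453545]
Y 1965 [  34.18569769 -148.40553013] [27.47664107 68.53855896]
Rd 1467 [ 37.48771678 137.6937595 ] [26.85397187 53.39305282]
block 1071 27.310393999077974 ((39.637969970703125, -1.1544981002807617), (31.704944610595703, 25.751585006713867), 89.55517578125)
```

View pics/w9.png

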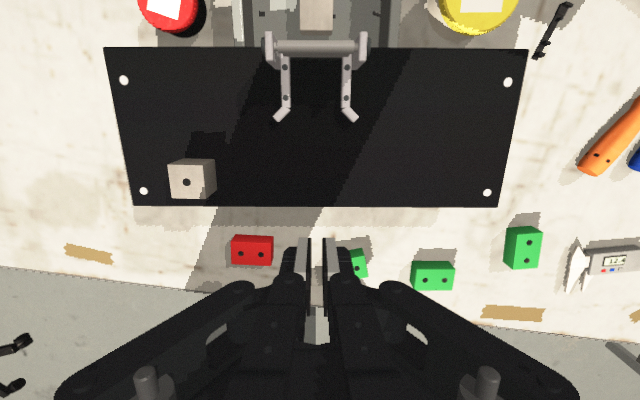

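View pics/scene9b.png

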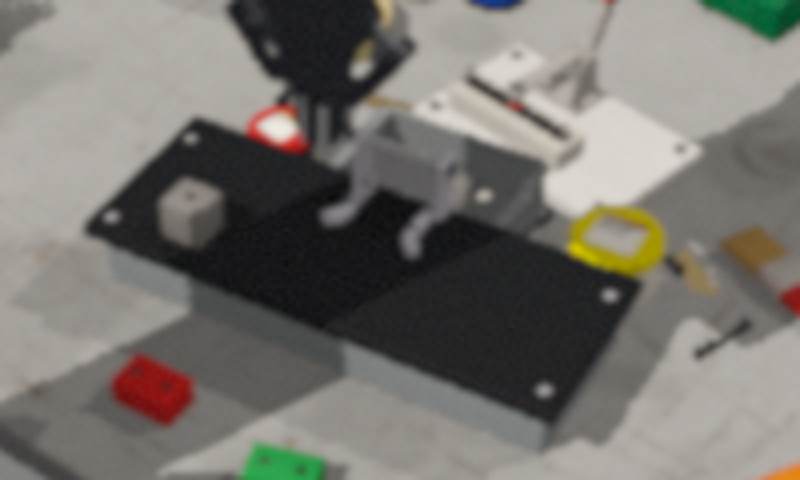

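```bash
python3 - <<'E'
from h import *
for f in ('top0','top9'):
    c,s=load(f); uv,P=cloud(c,s); w=w2c(P); col=c['img'][uv[:,1],uv[:,0]].astype(int)
    Y=(col[:,0]>150)&(col[:,2]<90)&(col[:,1]>130)&(np.hypot(w[:,0]-54,w[:,1]+148)<60)
    Rr=(col[:,0]>130)&(col[:,1]<90)&(np.hypot(w[:,0]-53,w[:,1]-138)<45)
    C=(np.hypot(w[:,0]+106.6,w[:,1]-114.6)<40)&(abs(P[:,2]-91)<5)
    B=(abs(w[:,0]-54)<44)&(abs(w[:,1])<55)&(P[:,2]>18)&(P[:,2]<45)
    for n,k in (('Y',Y),('R',Rr),('cube',C),('tray',B)): print(f,n,k.sum(),w[k].mean(0).round(1) if k.any() else '')
print(monitor.state()['ft_force'].round(1), monitor.state()['time_s'])
job.job_done()
E
```

```text
top0 Y 355 [  57.9 -147.3]
top0 R 193 [ 52.  136.4]
top0 cube 191 [-106.5  114.5]
top0 tray 0 
top9 Y 259 [  65.5 -147.5]
top9 R 186 [ 52.4 135.8]
top9 cube 190 [-106.4  114.6]
top9 tray 15 [ 73.1 -10.9]
[-0.5 -0.1 -0.4] 13.65
the job is handed in; nothing more can be done
```

The flat block is in the catch tray and the flap hangs shut. I handed the job in at about 13.7 s of the 48 s allowed.

I pushed the block 104 mm sideways along the deck with two fingertips, then from behind through the lane and flap until it dropped. I then drew the fingers back and lifted clear. The block was never gripped or lifted.

What the last checks showed:
- **Block:** its top is at z ≈ 27 mm inside the tray, which matches lying flat on the 6 mm floor.
- **Flap:** its face is vertical at one x from z = 62 to 86 mm, so it is shut.
- **Cube:** the top camera shows no change, (-106.5, 114.5) before and (-106.4, 114.6) after, in chute mm.
- **Red tub:** its lid centre moved by less than 1 mm between pictures, which is within measurement noise.
- **Robot:** it was clear of everything, with under 1 N at the wrist.

Two checks were less clean:
- **Yellow tub:** the top picture put its visible lid 7.6 mm farther along x after the job, but with fewer lid pixels (259 against 355). I think the arm was hiding part of the lid. Its y agrees within 0.2 mm, and the wrist picture gave the same y. I did not confirm its x independently.
- **End of the push:** the wrist read about 11 N with the gripper stopped near x = -24 mm, so it leaned lightly on the chute. That is within the 40 N limit, and it fell to zero when I drew back.

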